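# Seal the canister and serve the cheese roll with tongs

## Task

The rest of the cheese rolls are already in the blue canister: press its bamboo lid fully home to keep them fresh. Then take the tongs and, with them alone, gently grip the round golden cheese roll kept out on the budare, and lift it about ten centimetres above the budare; finish there, still holding the roll up in the tongs over the budare. Do not touch the roll with the gripper, and leave the flat arepa, bowl, mug and spatula where they are.

Things in the scene. Friction and masses are not known exactly. Their poses are not given: they have to be found in the camera images.
- canister: blue ceramic canister, 100 mm across, fixed to the counter, stands upright; origin at the centre of its underside
- lid (a joint): bamboo lid (100 mm across, 16 mm thick) of the canister, slides straight down: 0 = popped up, red seal showing (flat top 104 mm above the counter); 0.008 m = fully home on a hard stop (top at 96 mm); starts at 0 to 0.003. It sticks with about 8 N of friction: a push of 10 to 20 N near its middle moves it, and it stays where left
- lid_top (a point): centre of the flat top of the lid, moves down with it
- budare: round flat aluminium griddle, 220 mm across, no rim, on a cork trivet, fixed; top face 20 mm above the counter; origin under its centre at counter level; a loop handle reaches 156 mm out along its own +x
- roll: golden round cheese roll (rigid), 44 mm across and 32 mm high, upright side band from 7 to 21 mm above its underside, 35 to 75 g; stands on the robot's side of the budare; origin at the centre of its underside. A squeeze over 45 N crushes it
- arepa: flat pale yellow corn arepa, 60 mm across and 14 mm thick, on the far part of the budare, leave alone; origin at the centre of its underside
- tongs: loose sprung steel kitchen tongs with green cupped tips, 200 mm long, about 100 g, lying on edge on the counter: the jaws open and close in the horizontal plane, all of it 26 mm high. Origin at the underside of the hinge pin at the back end (18 mm thick); +x runs along the middle to the tips, z up. A spring holds them open
- tongs_grip (a point): where to grip: middle line, 90 mm ahead of the hinge, 13 mm above the underside, near the centre of mass; outer faces 60 mm long, squeezed along the tongs' y. Width over them: 54 mm open, 44 mm (faces parallel) squeezed by about 9 N, enough to carry them still open, 32 mm when closed on the roll, 14 mm shut. About half of the grip force beyond 11 N reaches the roll
- tongs_tips (a point): middle between the tips, 190 mm ahead of the hinge, 13 mm above the underside: the axis of the gripped roll comes here. Clear gap between the tips 84 mm open (106 mm over their outsides), about 64 mm at 44 mm over the grip, 44 mm on the roll; each tip is a 30 mm long shallow V
- jaw_left: left jaw of the tongs (own +y side), hinged at the tongs' origin; its origin is the same as that of the tongs; turns inwards by up to 0.22 rad, both jaws turning equally
- jaw_right: right jaw of the tongs (own -y side), the mirror image of the left one; origin at the tongs' origin
- bowl: white porcelain bowl, 130 mm across, 55 mm high, loose, leave alone; origin under its centre
- mug: terracotta mug, 76 mm across, 85 mm high, loose, leave alone; origin under its centre
- spatula: bamboo spatula, 280 mm long, lying on the right-hand side of the counter, leave alone; its own x axis runs along it
Things that resemble listed ones, but are neither listed nor needed, are in the scene too. There is more than one size of the canister; the one meant has the size given above. What is shaped like the roll but green is not meant.

How it is judged:
By the outcome, as a careful person would: the job done as asked, in the order asked, and still so for the second after the job is handed in, while the arm keeps its last pose, push and grip.
It also fails if it takes over 51 s, if anything falls off the work surface, if the arm or the gripper's body presses on something with over 40 N, if the wrist force passes 120 N, or if a joint passes its speed limit or range.

## Robot

A 7-joint arm with a two-finger parallel gripper is mounted at the origin on the work surface. World frame = base frame: x ahead of the robot, y to its left, z up, the work surface at z = 0. Lengths are in mm, angles in rad, forces in N, time in s.
With the tool pointing down it reaches from about 425 to 950 mm from the base axis. Payload 4.7 kg.
Tool frame: the origin (TCP) lies between the finger pads; the fingertips stand 11 mm ahead of it and the grasp point (between the pads) lies 8 mm behind it; y points along the fingers, x is the direction in which the jaws open and shut, and the axes are right-handed (so a half turn about y gives the same grasp; the last joint's range is limited). The gripper opens to 85 mm and grips with 20 to 120 N. Pads are 22 mm wide; open, the fingers measure 114 mm over their backs; the gripper's body (76 mm by 85 mm) begins 54 mm behind the grasp point. The pads swing forward as they close: fully open they stand 13 mm farther back than shut.
Start: joints at [-1.139, 0.469, -0.049, 1.532, 0.024, 1.141, -0.082], TCP at [300.113, 604.634, 209.935] pointing down, gripper open.
Joint ranges: [-2.59, 2.59], [-0.33, 1.99], [-1.39, 1.29], [0.1, 2.45], [-1.04, 4.18], [0.21, 1.99], [-2.66, 2.66]. Speed limits (rad/s): [2.57, 2.57, 3.14, 3.14, 3.14, 3.14, 3.14].

## Interface

Orientations are given as a 3x3 rotation matrix whose columns are the frame's x, y, z axes.
In Python, from plant import env gives the robot as it stands.
- The arm moves only by the tool send_rows, never from a script. Its arguments are lists of equal length, an entry for each row: "delta_pos": the shift along the world's x, y, z in mm, a list of three; "turn": the turn, a rotation vector about the world's x, y, z in rad, a list of three; "gripper": the opening, from 0 (shut) to 1 (fully open). In form: {"delta_pos": [[x, y, z], ...], "turn": [[wx, wy, wz], ...], "gripper": [gripper, ...]}. A call has exactly 5 rows; each row shifts and turns the pose as measured when the row begins; what a row does not reach is not made up. A row lasts 1/12 s, in which the tool goes at most 41.7 mm and 7.16 degrees, less where a joint would pass 70% of its speed; a pose out of reach is approached as far as the arm can. A call is refused whole if a number of a shift passes 41.7 or a number of a turn 0.125, either way. A call with a gripper value outside its range is refused whole. The fingers move at their own pace and stop on an object; "squeeze" is the grip in N (left out, the last holds). Time passes only in rows, so rows that do not move let the fingers close, or fill a call up. It gives the time, the measured TCP pose, the force and the opening at its end, in the units of the state.
- env.read_state(): the state, without advancing time (a new reading comes with each control period).
- env.capture(name): name is "side" or "top" or "wrist"; returns (picture, depth): 420x560x3 uint8, blue, green, red; 420x560 float32, mm along the optical axis (not along the pixel's ray), 0 where there is no reading.
- env.calibration(name): a dict with "K" (3x3 intrinsics, pixels), "world_from_camera" (4x4, takes a point from camera to world coordinates). Camera axes: x right, y down, z forward; pixel columns grow to the right and rows downward; lengths in mm; the calibration is good to about 2 mm. A picture is of the moment at which its call begins: read the wrist's pose just before it. calibration takes no time and is no camera call; for the wrist camera it gives the pose at the moment of the call.
- env.job_done(): hands the job in, once; it reports no verdict.
Trained networks look in the newest picture that a camera, given by its name, has taken for a name from the list of things; names that differ only in an ending like _2 or _b are one class to them, and where a whole thing is asked for, a point or a joint stands for the part that bears it (a point fixed in the world has none). Each returns a list of dicts, best first, with "p" (0 to 1); they miss things now and then, are a little off and sometimes report something else, mostly with a low value. They report only what shows in the picture. A call takes as long as a camera call. They do not tell look-alikes from the thing itself.
- env.look_for(camera, target): "rect" ([left, top, right, bottom] in pixels, round what is visible of it).
- env.landmark_of(camera, target): "point" ([column, row] in pixels: a listed point, or the origin of a listed thing).
The state is a dict: "clock": time; "q": joint angles; "joint_vel": joint speeds; "joint_torque": joint torques, N m; "ee_pos": TCP position; "ee_rot": TCP orientation; "contact_force": force on the tool from outside, world axes, zero at the start; "ft_torque": the same for the moment, N m; "finger_gap": opening from 0.0 (shut) to 1.0 (fully open).
Only numpy, scipy, OpenCV 4.12 (cv2) and the standard library are available. Lean on these libraries where they do the work, as an engineer would, in place of code of your own. Each camera call takes 0.05 s, during which the arm holds its last target. There are 200 camera calls.

## Working session

There is one attempt and no reset: what is moved stays moved. The work goes in short steps, Python scripts to look and compute and a tool call to move; the robot and the scene stay as the last step left them, time stands still between calls to the robot, and variables do not carry over. Pictures are saved under pics/ and viewed, about 8 in all and at most 12, crops included, and the job is handed in when it is done.

Besides the shell and the picture viewer there is one more tool, called after "Call:" as name(argument=value, ...) on one line, values as JSON. send_rows: Moves the arm, as the interface text tells. Its arguments: {"type":"object","properties":{"delta_pos":{"type":"array"},"turn":{"type":"array"},"gripper":{"type":"array"},"squeeze":{"type":"number"}},"required":["delta_pos","turn","gripper"]}

```bash
mkdir -p pics; ls
cat > h.py <<'E'
import numpy as np,cv2
from plant import env
def w(cam,u,v,d=None,z=None,cal=None):
    c=cal or env.calibration(cam);K=np.array(c["K"]);T=np.array(c["world_from_camera"])
    r=np.linalg.inv(K)@[u,v,1]
    if z is not None:
        R=T[:3,:3]@r; d=(z-T[2,3])/R[2]
    return T[:3,:3]@(r*d)+T[:3,3]
E
python3 - <<'E'
from h import *
s=env.read_state();print(s)
for c in["top","side"]:
    p,d=env.capture(c);cv2.imwrite(f"pics/{c}0.png",p);np.save(f"pics/{c}0.npy",d)
    print(c,np.round(env.calibration(c)["world_from_camera"],2).tolist())
    for t in["canister","lid_top","budare","roll","arepa","tongs","tongs_grip","tongs_tips","bowl","mug","spatula"]:
        a=env.look_for(c,t)[:3];b=env.landmark_of(c,t)[:3]
        print(t,[(np.round(x["rect"]).astype(int).tolist(),round(x["p"],2)) for x in a],[(np.round(x["point"]).astype(int).tolist(),round(x["p"],2),np.round(w(c,*x["point"],d=d[int(x["point"][1]),int(x["point"][0])])).astype(int).tolist()) for x in b])
E
```

```text
pics
{'clock': 0.0, 'q': array([-1.13893626,  0.4694433 , -0.04861912,  1.5336933 ,  0.02407399,
        1.14101862, -0.08226977]), 'joint_vel': array([-1.04821161e-03, -1.09009282e-03, -1.20805017e-03, -2.39867379e-06,
       -4.05958259e-05,  8.10853103e-05,  1.69215404e-04]), 'joint_torque': array([-8.83788812e-05, -5.10314941e+01, -4.61815414e-02, -2.37706321e+01,
        1.08560672e-02,  7.67512800e-03, -9.84182975e-06]), 'ee_pos': array([299.81466272, 604.05301515, 208.86055939]), 'ee_rot': array([[ 4.44563209e-01, -8.44129595e-04, -8.95747085e-01],
       [ 8.95745299e-01, -1.78900105e-03,  4.44564009e-01],
       [-1.97776211e-03, -9.99998043e-01, -3.91989328e-05]]), 'contact_force': array([ 0.04921707,  0.34632696, -0.83011419]), 'ft_torque': array([ 0.0358563 ,  0.00641316, -0.02728471]), 'finger_gap': 0.9962846933227262}
top [[-0.02, -0.99, 0.15, 349.09], [-1.0, 0.02, 0.01, 4.85], [-0.01, -0.15, -0.99, 1663.36], [0.0, 0.0, 0.0, 1.0]]
canister [([143, 216, 182, 250], 0.85), ([104, 220, 135, 247], 0.82), ([142, 273, 168, 291], 0.74)] [([119, 235], 0.86, [539, 518, 67]), ([15
[... 1906 characters left out ...]
, [403, -297, 27]), ([323, 292], 0.47, [574, -276, 46])]
arepa [([348, 269, 370, 291], 0.7), ([221, 193, 288, 234], 0.46)] [([359, 281], 0.53, [682, -270, 32])]
tongs [([222, 197, 288, 233], 0.96)] [([225, 234], 0.8, [408, 59, -3]), ([325, 294], 0.56, [578, -281, 42])]
tongs_grip [([288, 155, 327, 186], 0.72), ([221, 193, 287, 232], 0.56)] [([251, 220], 0.71, [495, 65, 18])]
tongs_tips [([222, 195, 287, 234], 0.63), ([276, 324, 324, 373], 0.37)] [([276, 204], 0.58, [600, 125, 0])]
bowl [([290, 157, 325, 186], 0.88)] [([309, 177], 0.6, [758, 216, 1])]
mug [([276, 328, 327, 373], 0.9), ([219, 196, 288, 233], 0.58)] []
spatula [([319, 354, 437, 418], 0.83)] [([373, 392], 0.57, [574, -535, 15])]
```

Run:
```python
from h import *
a=cv2.imread("pics/top0.png")[140:310,90:470];b=cv2.imread("pics/side0.png")[110:420,150:470]
cv2.imwrite("pics/v1.png",cv2.resize(a,None,fx=2.1,fy=2.1,interpolation=cv2.INTER_CUBIC))
cv2.imwrite("pics/v2.png",cv2.resize(b,None,fx=1.9,fy=1.9,interpolation=cv2.INTER_CUBIC))
```

```text
(no output)
```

View pics/v1.png

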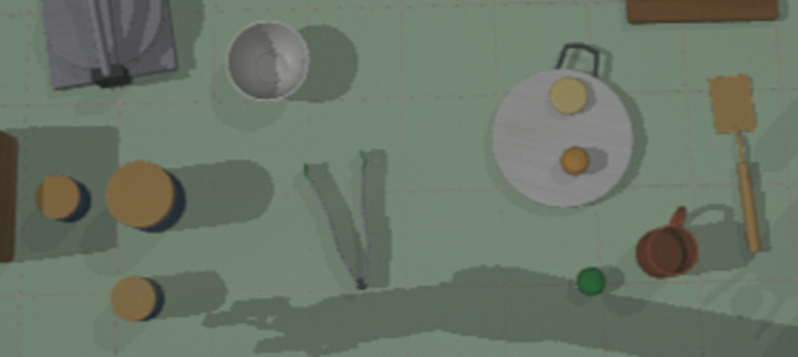

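View pics/v2.png

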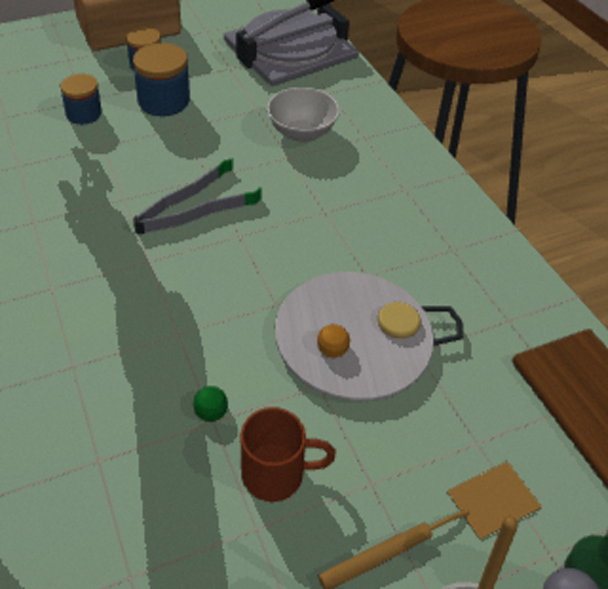

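```bash
cat >> h.py <<'E'
def cloud(cam,d,cal=None):
    c=cal or env.calibration(cam);K=np.array(c["K"]);T=np.array(c["world_from_camera"])
    v,u=np.indices(d.shape);P=np.stack([(u-K[0,2])/K[0,0]*d,(v-K[1,2])/K[1,1]*d,d],-1)@T[:3,:3].T+T[:3,3]
    P[d<=0]=np.nan;return P
def box(P,lo,hi):
    m=np.all((P>lo)&(P<hi),-1);return P[m]
E
python3 - <<'E'
from h import *
for c in["top","side"]:
    P=cloud(c,np.load(f"pics/{c}0.npy"))
    for n,lo,hi in[("lid",(460,310,92),(610,470,115)),("roll",(545,-300,38),(610,-235,70)),("tongs",(370,20,10),(640,180,40)),("arepa",(640,-310,28),(740,-210,50))]:
        Q=box(P,lo,hi);print(c,n,len(Q),Q.mean(0).round(1),Q.min(0).round(),Q.max(0).round(),np.median(Q[:,2]).round(1))
        if n!="tongs":
            (cx,cy),r=cv2.minEnclosingCircle(Q[:,:2].astype(np.float32));print("  circ",round(cx),round(cy),round(r,1))
        else:
            for x in range(380,640,20):
                q=Q[(Q[:,0]>=x)&(Q[:,0]<x+20)]
                if len(q):print("  ",x+10,len(q),np.sort(q[:,1]).round().astype(int)[[0,-1]])
    print("floor",np.nanmedian(box(P,(420,-100,-15),(600,0,15))[:,2]))
E
```

```text
top lid 803 [541.1 391.3 101. ] [492. 341.  92.] [592. 441. 111.] 101.0
  circ 543 391 51.1
top roll 134 [ 584.7 -260.    47.9] [ 565. -280.   38.] [ 605. -241.   58.] 47.9
  circ 585 -260 21.7
top tongs 182 [491.3  89.7  23.4] [389.  38.  10.] [612. 178.  34.] 24.1
   390 4 [65 74]
   410 32 [ 64 178]
   430 15 [61 96]
   450 17 [ 38 105]
   470 17 [ 60 174]
   490 17 [ 57 118]
   510 15 [ 66 123]
   530 13 [ 69 174]
   550 16 [ 66 164]
   570 16 [ 65 157]
   590 13 [ 62 156]
   610 7 [ 64 177]
top arepa 233 [ 688.4 -256.7   33.5] [ 646. -306.   28.] [ 723. -227.   43.] 33.3
  circ 684 -269 46.6
floor -0.5736280117318984
side lid 407 [540.4 382.5 100.7] [493. 335.  92.] [591. 439. 106.] 101.1
  circ 543 386 52.2
side roll 196 [ 584.4 -268.5   47.8] [ 566. -286.   38.] [ 608. -244.   55.] 48.7
  circ 587 -265 21.4
side tongs 553 [500.3  84.4  19.6] [399.  54.  10.] [615. 156.  32.] 19.9
   390 5 [60 70]
   410 47 [59 81]
   430 59 [55 93]
   450 56 [ 55 106]
   470 59 [ 54 110]
   490 53 [ 57 118]
   510 55 [ 61 124]
   530 50 [ 61 132]
   550 56 [ 59 144]
   570 52 [ 61 153]
   590 44 [ 56 156]
   610 17 [58 69]
side arepa 319 [ 689.  -262.2   33.4] [ 661. -291.   28.] [ 719. -232.   39.] 33.4
  circ 691 -261 30.8
floor 0.22688131888003227
```

Call:
send_rows(delta_pos=[[20,-20,0],[30,-28,0],[30,-28,0],[30,-28,0],[30,-28,0]], turn=[[0,0,0],[0,0,0],[0,0,0],[0,0,0],[0,0,0]], gripper=[0,0,0,0,0], squeeze=20)

```text
clock: 2.72
ee_pos: [430.2, 478.5, 209.6]
ee_rot: [[0.421, -0.007, -0.907], [0.907, 0.007, 0.421], [0.003, -1.0, 0.009]]
contact_force: [-0.4, 0.5, -0.1]
finger_gap: 0.296
```

Call:
send_rows(delta_pos=[[30,-25,-10],[30,-25,-15],[30,-25,-15],[20,-15,-10],[1,-1,0]], turn=[[0,0,0],[0,0,0],[0,0,0],[0,0,0],[0,0,0]], gripper=[0,0,0,0,0])

```text
clock: 3.13
ee_pos: [552.5, 375.0, 161.5]
ee_rot: [[0.434, 0.002, -0.901], [0.901, 0.006, 0.434], [0.006, -1.0, 0.001]]
contact_force: [-0.4, -2.2, -0.6]
finger_gap: -0.003
```

Run:
```python
from h import *
print(env.read_state()["ee_pos"])
cal=env.calibration("wrist");p,d=env.capture("wrist");cv2.imwrite("pics/w1.png",p)
print(np.round(cal["world_from_camera"],2).tolist())
P=cloud("wrist",d,cal);Q=box(P,(470,310,85),(620,470,115));print(len(Q),Q.min(0),Q.max(0),np.median(Q[:,2]))
```

```text
[552.53815969 374.96137887 161.46574461]
[[0.43, 0.86, 0.28, 479.6], [0.9, -0.41, -0.13, 408.54], [0.01, 0.31, -0.95, 324.63], [0.0, 0.0, 0.0, 1.0]]
18295 [492.35772215 341.52365659  86.36865598] [591.40052215 440.5645232  102.90293411] 100.18916849837291
```

View pics/w1.png

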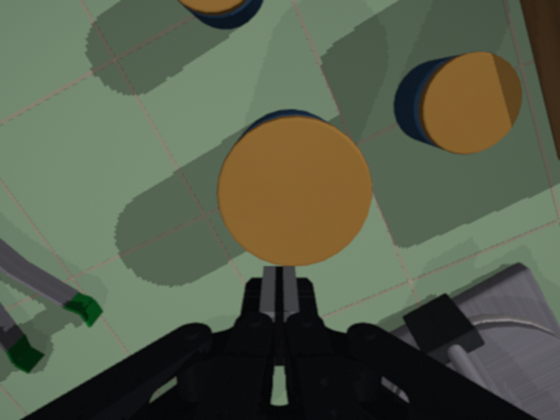

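The view confirms the 100 mm canister (lid centred at pixel 295,190, extents 492–591 × 341–440 mm); the lids at (470,102) and (215,0) are the smaller ones. I'll centre over it and descend.

Call:
send_rows(delta_pos=[[-11,16,0],[0,0,-20],[0,0,-16],[0,0,-5],[0,0,0]], turn=[[0,0,0],[0,0,0],[0,0,0],[0,0,0],[0,0,0]], gripper=[0,0,0,0,0])

```text
clock: 3.6
ee_pos: [537.5, 398.9, 123.1]
ee_rot: [[0.429, 0.002, -0.903], [0.903, 0.014, 0.429], [0.014, -1.0, 0.004]]
contact_force: [-0.1, -0.4, 0.3]
finger_gap: -0.004
```

Call:
send_rows(delta_pos=[[0,0,-2],[0,0,-2],[0,0,-2],[0,0,-2],[0,0,-2]], turn=[[0,0,0],[0,0,0],[0,0,0],[0,0,0],[0,0,0]], gripper=[0,0,0,0,0])

```text
clock: 4.02
ee_pos: [537.0, 402.9, 116.4]
ee_rot: [[0.426, 0.006, -0.905], [0.905, 0.019, 0.426], [0.02, -1.0, 0.003]]
contact_force: [0.0, -0.3, -0.5]
finger_gap: -0.001
```

Call:
send_rows(delta_pos=[[2,-6,0],[2,-5,0],[0,-1,-1],[0,-1,-2],[0,-1,-2]], turn=[[-0.01,-0.01,0],[0,0,0],[0,0,0],[0,0,0],[0,0,0]], gripper=[0,0,0,0,0])

```text
clock: 4.43
ee_pos: [542.5, 387.0, 112.0]
ee_rot: [[0.427, 0.019, -0.904], [0.904, 0.009, 0.427], [0.016, -1.0, -0.013]]
contact_force: [0.3, -0.8, 1.8]
finger_gap: -0.005
```

Call:
send_rows(delta_pos=[[0,0,-2],[0,0,-2],[0,0,-2],[0,0,-2],[0,0,-2]], turn=[[0,0,0],[0,0,0],[0,0,0],[0,0,0],[0,0,0]], gripper=[0,0,0,0,0])

```text
clock: 4.85
ee_pos: [542.5, 386.4, 100.6]
ee_rot: [[0.427, 0.018, -0.904], [0.904, 0.008, 0.428], [0.015, -1.0, -0.013]]
contact_force: [0.7, 0.8, -0.3]
finger_gap: 0.001
```

Run:
```python
from h import *
s=env.read_state();print(s["ee_pos"],s["contact_force"])
cal=env.calibration("wrist");p,d=env.capture("wrist");cv2.imwrite("pics/w2.png",p)
P=cloud("wrist",d,cal);Q=box(P,(490,340,80),(595,440,112));print(len(Q),Q.min(0),Q.max(0),np.median(Q[:,2]))
F=box(P,(480,300,-10),(660,460,15));print("floor",np.median(F[:,2]))
p,d=env.capture("side");P=cloud("side",d);cv2.imwrite("pics/s2.png",p[100:200,170:300])
Q=box(P,(490,340,88),(595,440,112));print(len(Q),np.median(Q[:,2]))
print(env.read_state()["contact_force"],env.read_state()["ee_pos"])
im=np.hstack([cv2.imread("pics/w2.png"),cv2.resize(cv2.imread("pics/s2.png"),None,fx=4.2,fy=4.2)[:,:520]]);cv2.imwrite("pics/v3.png",cv2.resize(im,None,fx=.72,fy=.72))
```

```text
[542.54941722 386.42296472 100.64717077] [ 0.7400141   0.84795071 -0.31230382]
24315 [492.23557733 341.4173731   85.84105296] [591.64901857 439.94907267 102.67181454] 100.16242857921966
floor -0.9191234809699722
395 100.87264732929452
[-0.8666055  -0.69288011  0.32580119] [542.27917665 386.22890263 100.36978342]
```

View pics/v3.png

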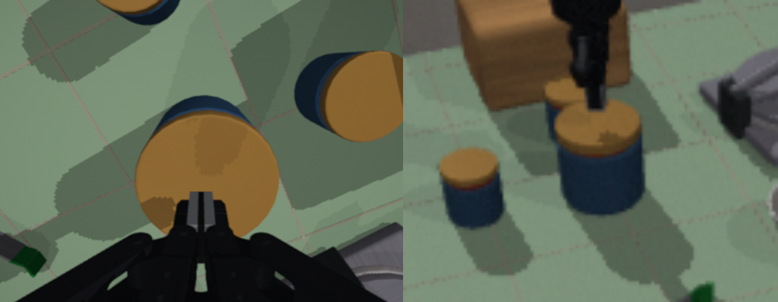

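Run:
```python
from h import *
cal=env.calibration("wrist");p,d=env.capture("wrist")
P=cloud("wrist",d,cal)
for v in range(235,340,8):print(v,[(P[v,u].round().astype(int).tolist()) for u in(262,270,278,288)])
print(env.read_state()["ee_pos"])
```

```text
235 [[526, 385, 99], [527, 388, 100], [529, 392, 100], [531, 396, 100]]
243 [[529, 383, 100], [531, 387, 101], [533, 390, 100], [535, 395, 100]]
251 [[533, 381, 100], [534, 385, 100], [536, 389, 101], [539, 393, 100]]
259 [[537, 379, 100], [539, 383, 100], [540, 387, 100], [542, 391, 100]]
267 [[540, 378, 100], [530, 387, 126], [532, 390, 126], [534, 394, 126]]
275 [[529, 384, 133], [530, 387, 133], [531, 390, 133], [534, 394, 132]]
283 [[529, 384, 139], [530, 388, 140], [532, 390, 139], [533, 394, 140]]
291 [[529, 385, 145], [530, 387, 145], [532, 390, 145], [534, 393, 144]]
299 [[529, 385, 150], [530, 388, 151], [532, 390, 150], [533, 393, 151]]
307 [[529, 385, 155], [530, 388, 155], [531, 390, 155], [532, 393, 156]]
315 [[528, 386, 162], [531, 387, 158], [532, 389, 159], [534, 392, 158]]
323 [[528, 386, 166], [529, 388, 166], [536, 388, 157], [532, 393, 166]]
331 [[529, 386, 169], [529, 388, 170], [538, 387, 158], [532, 393, 170]]
339 [[528, 386, 173], [531, 387, 171], [541, 385, 158], [531, 393, 174]]
[542.45028131 386.36188387 100.67906562]
```

Run:
```python
from h import *
p,d=env.capture("side");P=cloud("side",d)
for v in range(118,146,1):print(v,[(P[v,u].round().astype(int).tolist()) for u in(230,232,234,236)])
s=env.read_state();print(s["ee_pos"],s["q"],s["contact_force"])
```

```text
118 [[524, 339, 219], [534, 350, 211], [545, 370, 198], [551, 365, 199]]
119 [[524, 338, 216], [536, 359, 201], [546, 373, 192], [550, 364, 196]]
120 [[522, 334, 215], [528, 331, 215], [543, 363, 194], [550, 363, 193]]
121 [[522, 333, 212], [528, 329, 212], [543, 366, 188], [550, 367, 187]]
122 [[521, 331, 209], [526, 325, 212], [543, 367, 185], [555, 385, 172]]
123 [[520, 328, 207], [525, 320, 211], [543, 365, 182], [554, 381, 170]]
124 [[520, 331, 202], [527, 330, 201], [538, 349, 188], [553, 382, 166]]
125 [[523, 341, 192], [529, 340, 191], [538, 349, 184], [551, 374, 167]]
126 [[523, 345, 186], [528, 339, 188], [538, 349, 180], [550, 370, 166]]
127 [[526, 357, 175], [532, 356, 174], [538, 350, 176], [552, 381, 155]]
128 [[527, 362, 168], [533, 358, 169], [538, 352, 171], [552, 381, 151]]
129 [[531, 381, 152], [536, 375, 154], [542, 368, 157], [551, 379, 148]]
130 [[531, 381, 148], [536, 375, 150], [543, 377, 148], [551, 380, 144]]
131 [[532, 387, 140], [536, 377, 146], [542, 372, 147], [548, 371, 146]]
132 [[531, 384, 139], [534, 371, 145], [540, 367, 146], [549, 374, 140]]
133 [
[... 514 characters left out ...]
, 103], [545, 396, 99], [552, 394, 99]]
140 [[529, 390, 103], [537, 392, 100], [543, 389, 100], [549, 384, 102]]
141 [[528, 386, 102], [534, 381, 103], [540, 376, 105], [549, 383, 99]]
142 [[526, 381, 101], [532, 376, 102], [539, 372, 103], [545, 370, 103]]
143 [[525, 376, 100], [531, 371, 102], [536, 365, 104], [544, 367, 101]]
144 [[522, 365, 103], [530, 369, 99], [535, 361, 103], [542, 362, 101]]
145 [[522, 367, 98], [527, 357, 103], [533, 354, 103], [541, 357, 100]]
[542.58093834 386.40916591 100.87236193] [-0.70082772  0.54492384  0.02288031  1.67901675 -0.00867153  0.89837182
  0.45294494] [ 0.65238479 -0.27705075 -0.60480685]<stdin>:3: RuntimeWarning: invalid value encountered in cast
```

Fingertips measure at z≈123 by both cameras while the TCP reads 100.7, so the tip is ~22 mm behind the reported TCP, not 11 ahead. The lid is untouched; I'll continue by force.

Call:
send_rows(delta_pos=[[0,1,-6],[0,0,-5],[0,0,-2],[0,0,-1],[0,0,-1]], turn=[[0,0,0],[0,0,0],[0,0,0],[0,0,0],[0,0,0]], gripper=[0,0,0,0,0])

```text
clock: 5.47
ee_pos: [542.7, 387.9, 84.7]
ee_rot: [[0.427, 0.019, -0.904], [0.904, 0.009, 0.427], [0.016, -1.0, -0.013]]
contact_force: [0.5, 0.6, 0.5]
finger_gap: -0.004
```

Call:
send_rows(delta_pos=[[0,0,-1],[0,0,-1],[0,0,-1],[0,0,-1],[0,0,-1]], turn=[[0,0,0],[0,0,0],[0,0,0],[0,0,0],[0,0,0]], gripper=[0,0,0,0,0])

```text
clock: 5.88
ee_pos: [542.8, 388.0, 79.9]
ee_rot: [[0.427, 0.019, -0.904], [0.904, 0.009, 0.427], [0.016, -1.0, -0.013]]
contact_force: [-1.9, -2.4, 7.3]
finger_gap: 0.001
```

Call:
send_rows(delta_pos=[[0,0,-1],[0,0,-1],[0,0,-1],[0,0,-1],[0,0,-1]], turn=[[0,0,0],[0,0,0],[0,0,0],[0,0,0],[0,0,0]], gripper=[0,0,0,0,0])

```text
clock: 6.3
ee_pos: [542.8, 388.0, 79.9]
ee_rot: [[0.428, 0.019, -0.904], [0.904, 0.01, 0.428], [0.017, -1.0, -0.013]]
contact_force: [-1.2, -1.8, 4.7]
finger_gap: 0.0
```

Call:
send_rows(delta_pos=[[0,0,-2.5],[0,0,-3],[0,0,-3],[0,0,-3],[0,0,-3]], turn=[[0,0,0],[0,0,0],[0,0,0],[0,0,0],[0,0,0]], gripper=[0,0,0,0,0])

```text
clock: 6.72
ee_pos: [542.9, 388.0, 74.6]
ee_rot: [[0.428, 0.019, -0.903], [0.904, 0.011, 0.428], [0.018, -1.0, -0.013]]
contact_force: [-5.8, -5.0, 21.4]
finger_gap: -0.006
```

Call:
send_rows(delta_pos=[[0,0,-3],[0,0,-3],[0,0,-3.5],[0,0,-3.5],[0,0,-3.5]], turn=[[0,0,0],[0,0,0],[0,0,0],[0,0,0],[0,0,0]], gripper=[0,0,0,0,0])

```text
clock: 7.13
ee_pos: [542.9, 388.1, 74.6]
ee_rot: [[0.429, 0.02, -0.903], [0.903, 0.012, 0.429], [0.02, -1.0, -0.013]]
contact_force: [-6.1, -4.3, 17.9]
finger_gap: 0.003
```

Call:
send_rows(delta_pos=[[0,0,20],[0,0,35],[0,-15,35],[-6,-35,10],[-7,-38,0]], turn=[[0,0,0],[0,0,0],[0,0,0.06],[0,0,0.1],[0,0,0.1]], gripper=[0,0,0,0.5,1])

```text
clock: 7.55
ee_pos: [527.0, 307.7, 178.9]
ee_rot: [[0.16, 0.018, -0.987], [0.987, 0.02, 0.16], [0.023, -1.0, -0.015]]
contact_force: [0.3, -1.5, 0.1]
finger_gap: 0.273
```

Call:
send_rows(delta_pos=[[-7,-38,0],[-7,-38,0],[-7,-38,0],[-7,-38,0],[0,-15,0]], turn=[[0,0,0.1],[0,0,0.1],[0,0,0.1],[0,0,0.09],[0,0,0]], gripper=[1,1,1,1,1])

```text
clock: 7.97
ee_pos: [497.1, 131.0, 182.4]
ee_rot: [[-0.25, 0.015, -0.968], [0.968, 0.029, -0.249], [0.024, -0.999, -0.022]]
contact_force: [0.0, -0.5, -0.5]
finger_gap: 0.975
```

Run:
```python
from h import *
s=env.read_state();print(s["ee_pos"],s["q"],s["ee_rot"].round(3).tolist())
p,d=env.capture("side");P=cloud("side",d);Q=box(P,(490,340,85),(595,440,112));print("lid side",len(Q),np.median(Q[:,2]),Q[Q[:,2]>np.median(Q[:,2])-5].mean(0))
p,d=env.capture("top");P=cloud("top",d);Q=box(P,(490,340,85),(595,440,112));print("lid top",len(Q),np.median(Q[:,2]))
cal=env.calibration("wrist");p,d=env.capture("wrist");cv2.imwrite("pics/w3.png",p);np.save("pics/w3.npy",d)
import pickle;pickle.dump(cal,open("pics/w3.pkl","wb"))
P=cloud("wrist",d,cal)
for t in["tongs","tongs_grip","tongs_tips"]:
    print(t,[(x["point"],round(x["p"],2),w("wrist",*x["point"],z=13,cal=cal).round(1)) for x in env.landmark_of("wrist",t)[:2]])
Q=box(P,(370,30,14),(650,180,34))
for x in range(380,640,15):
    q=Q[(Q[:,0]>=x)&(Q[:,0]<x+15)]
    if len(q):print("  ",x+7,len(q),np.percentile(q[:,1],[1,99]).round(1))
```

```text
[497.13867558 130.9909648  182.44735048] [-0.27004279  0.2266978  -0.06481969  1.95564379 -0.00939881  0.93624179
  1.49555364] [[-0.25, 0.015, -0.968], [0.968, 0.029, -0.249], [0.024, -0.999, -0.022]]
lid side 182 95.38160025012172 [524.16645081 379.72384711  95.82084516]
lid top 809 95.70568956126658
tongs [([231.6, 56.1], 0.72, array([406.6,  73.2,  13. ]))]
tongs_grip []
tongs_tips []
   402 334 [61.3 79.2]
   417 312 [61.6 87.3]
   432 201 [60.2 95.5]
   447 194 [ 58.9 103.7]
   462 175 [ 57.6 108.6]
   477 172 [ 57.9 113. ]
   492 154 [ 60.5 117.3]
   507 157 [ 62.4 120.7]
   522 157 [ 65.  128.1]
   537 138 [ 65.5 135.5]
   552 138 [ 64.7 143.3]
   567 150 [ 63.9 153.2]
   582 129 [ 62.7 155.8]
   597 94 [ 60.5 155.7]
   612 57 [63.4 69.5]
```

View pics/w3.png

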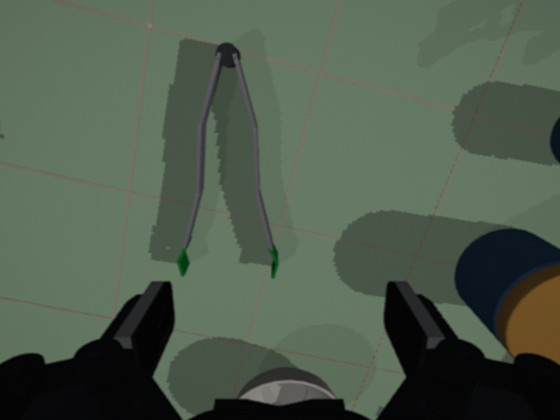

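Call:
send_rows(delta_pos=[[-3,-20,-25],[-3,-16,-35],[-3,-8,-35],[0,0,-35],[0,0,-20]], turn=[[-0.029,0.015,-0.065],[0,0,0],[0,0,0],[0,0,0],[0,0,0]], gripper=[1,1,1,1,1])

```text
clock: 8.68
ee_pos: [495.9, 105.8, 33.9]
ee_rot: [[-0.205, 0.021, -0.979], [0.979, 0.011, -0.204], [0.006, -1.0, -0.022]]
contact_force: [0.1, 0.8, -0.4]
finger_gap: 1.002
```

Call:
send_rows(delta_pos=[[0,0,0],[0,0,0],[0,0,0],[0,0,0],[0,0,0]], turn=[[0,0,0],[0,0,0],[0,0,0],[0,0,0],[0,0,0]], gripper=[0.9,0.9,0.9,0.9,0.9])

```text
clock: 9.1
ee_pos: [494.8, 111.8, 31.9]
ee_rot: [[-0.214, 0.015, -0.977], [0.977, 0.011, -0.214], [0.008, -1.0, -0.017]]
contact_force: [0.2, 0.5, 0.4]
finger_gap: 0.897
```

Run:
```python
from h import *
s=env.read_state();print(s["ee_pos"],s["finger_gap"],s["ee_rot"].round(3).tolist())
p,d=env.capture("side");P=cloud("side",d);Q=box(P,(440,20,35),(540,150,120))
cv2.imwrite("pics/s3.png",p[150:260,190:310])
for z in range(35,80,4):
    q=Q[(Q[:,2]>=z)&(Q[:,2]<z+4)]
    if len(q):print("side",z,len(q),q.min(0).round(),q.max(0).round())
cal=env.calibration("wrist");p,d=env.capture("wrist");cv2.imwrite("pics/w4.png",p)
P=cloud("wrist",d,cal)
Q=box(P,(400,20,35),(560,150,120))
for z in range(35,90,5):
    q=Q[(Q[:,2]>=z)&(Q[:,2]<z+5)]
    if len(q):
        l=q[q[:,1]>87];r=q[q[:,1]<=87];print("wr",z,len(l),len(r),l.mean(0).round() if len(l) else 0,r.mean(0).round() if len(r) else 0)
Q=box(P,(370,30,14),(650,180,34))
for x in range(380,600,15):
    q=Q[(Q[:,0]>=x)&(Q[:,0]<x+15)]
    if len(q):print("  ",x+7,len(q),np.percentile(q[:,1],[1,99]).round(1))
a=cv2.imread("pics/s3.png");a=cv2.resize(a,(458,420));cv2.imwrite("pics/v4.png",cv2.resize(np.hstack([p,a]),None,fx=.78,fy=.78))
```

```text
[494.80316481 111.75986498  31.85562225] 0.8967169965804257 [[-0.214, 0.015, -0.977], [0.977, 0.011, -0.214], [0.008, -1.0, -0.017]]
side 63 5 [482.  65.  64.] [498. 150.  67.]
side 67 9 [476.  62.  67.] [509. 150.  71.]
side 71 11 [479.  60.  72.] [512. 149.  75.]
side 75 10 [482.  59.  75.] [506. 148.  79.]
side 79 18 [475.  59.  79.] [512. 150.  83.]
wr 60 52 90 [485. 148.  64.] [502.  73.  64.]
wr 65 182 287 [482. 148.  68.] [499.  71.  68.]
wr 70 239 384 [481. 148.  72.] [499.  69.  73.]
wr 75 264 449 [481. 148.  78.] [499.  69.  77.]
wr 80 286 491 [481. 148.  83.] [499.  69.  83.]
wr 85 334 540 [481. 148.  88.] [498.  69.  87.]
   402 1168 [61.3 79. ]
   417 1063 [61.4 87.1]
   432 678 [60.1 95.6]
   447 601 [ 58.7 103.6]
   462 525 [ 57.5 108.2]
   477 507 [ 57.8 112.6]
   492 482 [ 60.3 116.5]
   507 422 [ 62.6 120.6]
   522 372 [ 64.8 128.7]
   537 208 [ 68.4 136.4]
   552 176 [134.3 143.8]
   567 249 [ 65.8 153.5]
   582 186 [ 64.5 155.8]
   597 4 [152.7 152.8]
```

View pics/v4.png

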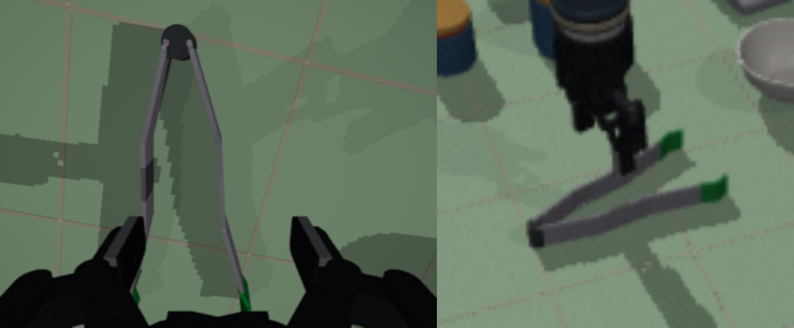

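Call:
send_rows(delta_pos=[[-4,-12,0],[-4,-10,0],[-1,-4,0],[0,0,0],[0,0,0]], turn=[[-0.011,0.015,-0.027],[0,0,0],[0,0,0],[0,0,0],[0,0,0]], gripper=[0.9,0.9,0.9,0.9,0.9])

```text
clock: 9.62
ee_pos: [486.2, 81.7, 34.4]
ee_rot: [[-0.182, 0.003, -0.983], [0.983, -0.001, -0.182], [-0.001, -1.0, -0.003]]
contact_force: [-0.0, -0.1, 0.1]
finger_gap: 0.902
```

Call:
send_rows(delta_pos=[[0,4,0],[0,2,-10],[0,0,-15],[0,0,-12],[0,0,-5]], turn=[[0,0,0],[0,0,0],[0,0,0],[0,0,0],[0,0,0]], gripper=[0.9,0.9,0.9,0.9,0.9])

```text
clock: 10.03
ee_pos: [487.8, 89.7, -9.0]
ee_rot: [[-0.182, 0.008, -0.983], [0.983, 0.002, -0.182], [0.0, -1.0, -0.008]]
contact_force: [-0.5, -0.0, -0.2]
finger_gap: 0.898
```

Call:
send_rows(delta_pos=[[0,0,0],[0,0,0],[0,0,0],[0,0,0],[0,0,0]], turn=[[0,0,0],[0,0,0],[0,0,0],[0,0,0],[0,0,0]], gripper=[0.9,0.9,0.9,0.9,0.9])

```text
clock: 10.45
ee_pos: [486.8, 91.0, -10.7]
ee_rot: [[-0.184, 0.005, -0.983], [0.983, 0.001, -0.184], [0.0, -1.0, -0.005]]
contact_force: [0.4, -0.0, 0.2]
finger_gap: 0.896
```

```bash
cat > tip.py <<'E'
from h import *
s=env.read_state();print(s["ee_pos"],s["finger_gap"],s["ee_rot"].round(3).tolist())
e=s["ee_pos"]
cal=env.calibration("wrist");p,d=env.capture("wrist");cv2.imwrite("pics/wlast.png",p)
P=cloud("wrist",d,cal);m=~np.isnan(P[...,0])
hsv=cv2.cvtColor(p,cv2.COLOR_BGR2HSV)
for side,sl in(("L",slice(0,280)),("R",slice(280,560))):
    Q=P[:,sl].reshape(-1,3)
    for z in range(0,60,4):
        q=Q[(abs(Q[:,0]-e[0])<25)&(abs(Q[:,1]-e[1])<65)&(Q[:,2]>=z)&(Q[:,2]<z+4)]
        if len(q)>3:print(side,z,len(q),q.min(0).round(),q.max(0).round())
E
python3 tip.py
```

```text
[486.81473008  91.04717012 -10.71269425] 0.8956636667451147 [[-0.184, 0.005, -0.983], [0.983, 0.001, -0.184], [0.0, -1.0, -0.005]]
L 0 676 [462.  26.   0.] [512.  95.   4.]
L 4 144 [462.  60.   4.] [511.  67.   8.]
L 8 145 [462.  60.   8.] [511.  67.  12.]
L 12 168 [462.  60.  12.] [512.  67.  16.]
L 16 176 [462.  52.  16.] [512.  67.  20.]
L 20 366 [463.  44.  20.] [512.  67.  24.]
L 24 1127 [462.  40.  24.] [512.  67.  28.]
L 28 309 [482.  38.  28.] [505.  55.  32.]
L 32 339 [482.  38.  32.] [505.  55.  36.]
L 36 398 [482.  38.  36.] [505.  55.  40.]
L 40 407 [482.  38.  40.] [505.  55.  44.]
L 44 440 [482.  38.  44.] [505.  55.  48.]
L 48 483 [482.  38.  48.] [505.  55.  52.]
L 52 386 [482.  39.  52.] [502.  54.  56.]
L 56 496 [482.  38.  56.] [496.  53.  60.]
R 0 680 [462.  87.   0.] [512. 156.   4.]
R 4 73 [462. 104.   4.] [511. 117.   8.]
R 8 92 [462. 104.   8.] [512. 118.  12.]
R 12 92 [462. 104.  12.] [512. 118.  16.]
R 16 107 [462. 104.  16.] [512. 130.  20.]
R 20 267 [462. 104.  20.] [511. 132.  24.]
R 24 1084 [462. 104.  24.] [512. 139.  28.]
R 28 302 [467. 126.  28.] [490. 141.  32.]
R 32 359 [467. 126.  32.] [491. 141.  36.]
R 36 366 [467. 126.  36.] [490. 141.  40.]
R 40 400 [467. 126.  40.] [491. 141.  44.]
R 44 457 [467. 126.  44.] [491. 141.  48.]
R 48 488 [467. 126.  48.] [491. 141.  52.]
R 52 365 [467. 126.  52.] [487. 140.  56.]
R 56 510 [466. 126.  56.] [481. 138.  60.]
```

Call:
send_rows(delta_pos=[[0,-3,-3],[0,0,-4],[0,0,-3],[0,0,0],[0,0,0]], turn=[[0,0,0],[0,0,0],[0,0,0],[0,0,0],[0,0,0]], gripper=[0.9,0.9,0.9,0.75,0.7], squeeze=20)

```text
clock: 10.92
ee_pos: [487.8, 87.5, -20.6]
ee_rot: [[-0.184, 0.008, -0.983], [0.983, 0.002, -0.184], [0.0, -1.0, -0.008]]
contact_force: [-0.4, -0.7, -0.2]
finger_gap: 0.698
```

Call:
send_rows(delta_pos=[[0,0,0],[0,0,0],[0,0,0],[0,0,0],[0,0,0]], turn=[[0,0,0],[0,0,0],[0,0,0],[0,0,0],[0,0,0]], gripper=[0.64,0.58,0.52,0.52,0.52])

```text
clock: 11.33
ee_pos: [489.0, 87.7, -19.2]
ee_rot: [[-0.184, 0.01, -0.983], [0.983, 0.002, -0.184], [0.0, -1.0, -0.01]]
contact_force: [-0.9, -0.3, -1.5]
finger_gap: 0.521
```

```bash
python3 tip.py | grep -v " [45].*\[" | head -30; cp pics/wlast.png pics/v5.png
```

```text
[489.03095035  87.70647573 -19.15337813] 0.5209742757915214 [[-0.184, 0.01, -0.983], [0.983, 0.002, -0.184], [0.0, -1.0, -0.01]]
L 0 635 [464.  23.   0.] [514.  92.   4.]
R 0 739 [464.  83.   0.] [514. 153.   4.]
R 8 203 [465. 102.   8.] [513. 120.  12.]
R 12 254 [464. 101.  12.] [514. 121.  16.]
R 16 301 [464. 101.  16.] [513. 121.  20.]
R 20 320 [464. 101.  20.] [514. 121.  24.]
R 24 1227 [464. 101.  24.] [514. 121.  28.]
R 28 314 [472. 107.  28.] [496. 121.  32.]
R 32 314 [472. 107.  32.] [496. 121.  36.]
R 36 292 [472. 107.  36.] [495. 120.  40.]
```

View pics/v5.png

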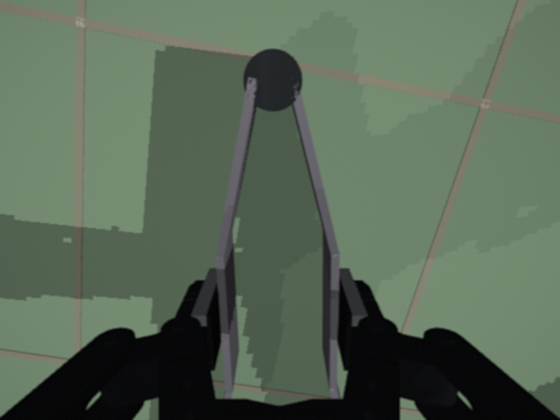

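Call:
send_rows(delta_pos=[[0,0,6],[0,0,15],[0,0,25],[0,0,30],[0,-10,30]], turn=[[0,0,0],[0,0,0],[0,0,0],[0,0,0],[0,0,0]], gripper=[0.52,0.52,0.52,0.52,0.52])

```text
clock: 11.8
ee_pos: [481.6, 78.2, 84.4]
ee_rot: [[-0.187, -0.008, -0.982], [0.982, -0.001, -0.187], [0.001, -1.0, 0.008]]
contact_force: [2.4, 0.4, -1.1]
finger_gap: 0.524
```

Call:
send_rows(delta_pos=[[0,-20,10],[0,-25,0],[0,-25,0],[0,-25,0],[0,-25,0]], turn=[[0,0,-0.03],[0,0,-0.05],[0,0,-0.06],[0,0,-0.06],[0,0,-0.06]], gripper=[0.52,0.52,0.52,0.52,0.52])

```text
clock: 12.22
ee_pos: [485.7, -39.8, 104.5]
ee_rot: [[0.071, 0.009, -0.997], [0.997, 0.004, 0.071], [0.005, -1.0, -0.009]]
contact_force: [-0.5, 0.3, -1.6]
finger_gap: 0.522
```

Call:
send_rows(delta_pos=[[2,-25,0],[2,-27,0],[2,-27,0],[2,-27,0],[0,-25,0]], turn=[[0,0,-0.05],[0,0,-0.05],[0,0,-0.05],[0,0,-0.05],[0,0,-0.04]], gripper=[0.52,0.52,0.52,0.52,0.52])

```text
clock: 12.63
ee_pos: [491.7, -176.1, 106.2]
ee_rot: [[0.316, 0.01, -0.949], [0.949, 0.003, 0.316], [0.006, -1.0, -0.009]]
contact_force: [-0.0, -0.6, -0.7]
finger_gap: 0.525
```

Call:
send_rows(delta_pos=[[0,-20,0],[0,-12,0],[0,0,0],[0,0,0],[0,0,0]], turn=[[0,0,0],[0,0,0],[0,0,0],[0,0,0],[0,0,0]], gripper=[0.52,0.52,0.52,0.52,0.52])

```text
clock: 13.05
ee_pos: [489.1, -215.8, 106.8]
ee_rot: [[0.328, 0.009, -0.945], [0.945, 0.001, 0.328], [0.004, -1.0, -0.008]]
contact_force: [-0.2, 0.4, -1.7]
finger_gap: 0.521
```

```bash
cat > look.py <<'E'
from h import *
s=env.read_state();e=s["ee_pos"];R=s["ee_rot"];print(e.round(1),s["finger_gap"],R.round(3).tolist(),"yaw tongs",np.arctan2(R[1,0],R[0,0])-np.pi/2)
ims=[]
for c in["top","side"]:
    p,d=env.capture(c);P=cloud(c,d)
    r=box(P,(545,-310,38),(630,-220,60))
    if c=="top": sl=(150,300,300,430)
    else: sl=(200,400,190,400)
    ims.append(cv2.resize(p[sl[0]:sl[1],sl[2]:sl[3]],(400,400) if 0 else None,fx=400/(sl[1]-sl[0]),fy=400/(sl[1]-sl[0]),interpolation=cv2.INTER_CUBIC))
    hsv=cv2.cvtColor(p,cv2.COLOR_BGR2HSV)
    m=(hsv[...,1]>130)&(hsv[...,0]>50)&(hsv[...,0]<80)&(P[...,0]>500)&(abs(P[...,1]+264)<120)
    n,l,st,ct=cv2.connectedComponentsWithStats(m.astype(np.uint8))
    for i in range(1,n):
        if st[i,4]>3:q=P[l==i];print(c,"green",st[i,4],ct[i].round(),np.nanmean(q,0).round(1),np.nanmin(q,0).round(),np.nanmax(q,0).round())
    m=(hsv[...,1]>150)&(hsv[...,0]>8)&(hsv[...,0]<22)&(abs(P[...,0]-585)<50)&(abs(P[...,1]+264)<50)
    q=P[m];print(c,"roll",m.sum(),np.nanmean(q,0).round(1),np.nanpercentile(q,2,axis=0).round(1),np.nanpercentile(q,98,axis=0).round(1))
cv2.imwrite("pics/look.png",np.hstack(ims))
E
python3 look.py
```

```text
[ 489.1 -215.8  106.8] 0.5207283985824213 [[0.328, 0.009, -0.945], [0.945, 0.001, 0.328], [0.004, -1.0, -0.008]] yaw tongs -0.33414560129656024
top roll 0 [nan nan nan] [nan nan nan] [nan nan nan]
side green 88 [324. 247.] [ 600.1 -215.6  140.7] [ 584. -223.  126.] [ 614. -211.  156.]
side green 92 [328. 269.] [ 578.  -283.3  140.1] [ 565. -288.  126.] [ 593. -274.  155.]
side roll 221 [ 583.4 -271.1   45.4] [ 567.3 -284.8   29.1] [ 603.  -252.1   54. ]look.py:16: RuntimeWarning: Mean of empty slice
  q=P[m];print(c,"roll",m.sum(),np.nanmean(q,0).round(1),np.nanpercentile(q,2,axis=0).round(1),np.nanpercentile(q,98,axis=0).round(1))
  return np.nanmean(a, axis, out=out, keepdims=keepdims)
```

View pics/look.png

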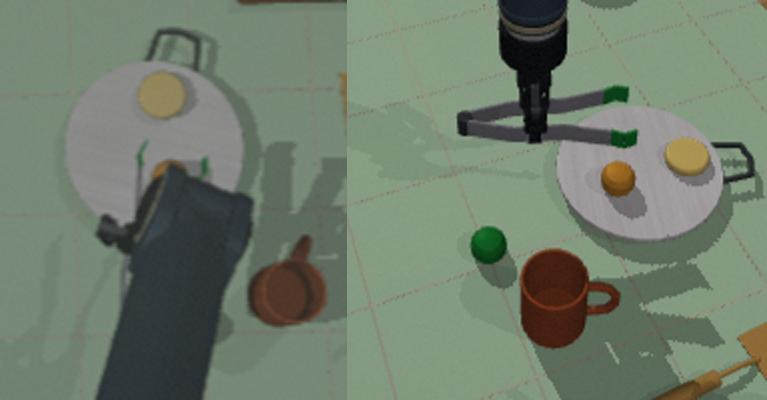

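Run:
```python
from h import *
p,d=env.capture("top");P=cloud("top",d)
hsv=cv2.cvtColor(p,cv2.COLOR_BGR2HSV)
m=(P[...,2]>128)&(P[...,2]<165)&(P[...,0]>555)&(P[...,0]<640)&(abs(P[...,1]+255)<70)
n,l,st,ct=cv2.connectedComponentsWithStats(m.astype(np.uint8))
for i in range(1,n):
    if st[i,4]>3:q=P[l==i];print(st[i],ct[i],q.mean(0).round(1),q.min(0).round(),q.max(0).round(),p[l==i].mean(0).round())
m2=(hsv[...,0]>50)&(hsv[...,0]<85)&(hsv[...,1]>110);m2[:190]=0;m2[225:]=0;m2[:,:340]=0;m2[:,390:]=0
n,l,st,ct=cv2.connectedComponentsWithStats(m2.astype(np.uint8))
for i in range(1,n):
    if st[i,4]>3:print("g",st[i],ct[i],w("top",*ct[i],z=150).round(1),np.nanmean(P[l==i],0).round(1))
```

```text
[351 202   5  20  35] [352.6        211.65714286] [ 583.5 -209.5  149.1] [ 556. -218.  129.] [ 612. -206.  158.] [105. 115. 101.]
[375 209   3   8  15] [376.26666667 212.26666667] [ 580.5 -281.   145.6] [ 568. -285.  135.] [ 592. -275.  155.] [ 78. 104.  71.]
g [376 211   1   4   4] [376.  212.5] [ 579.2 -279.4  150. ] [ 580.7 -281.3  139.7]
```

Call:
send_rows(delta_pos=[[-3,-8,-5],[-2,-7,-15],[0,-1,-20],[0,0,-12],[0,0,0]], turn=[[0,0,0],[0,0,0],[0,0,0],[0,0,0],[0,0,0]], gripper=[0.52,0.52,0.52,0.52,0.52])

```text
clock: 13.62
ee_pos: [485.5, -229.3, 53.4]
ee_rot: [[0.319, 0.013, -0.948], [0.948, 0.001, 0.319], [0.005, -1.0, -0.012]]
contact_force: [0.1, 0.5, -0.8]
finger_gap: 0.519
```

Call:
send_rows(delta_pos=[[0,0,0],[0,0,0],[0,0,0],[0,0,0],[0,0,0]], turn=[[0,0,0],[0,0,0],[0,0,0],[0,0,0],[0,0,0]], gripper=[0.52,0.52,0.52,0.52,0.52])

```text
clock: 14.03
ee_pos: [486.2, -229.2, 54.7]
ee_rot: [[0.317, 0.014, -0.948], [0.948, 0.001, 0.317], [0.005, -1.0, -0.013]]
contact_force: [0.5, -0.0, -1.6]
finger_gap: 0.526
```

```bash
python3 look.py 2>/dev/null
python3 - <<'E'
import cv2
p=cv2.imread("pics/look.png");cv2.imwrite("pics/v7.png",cv2.resize(p[60:260,400:],None,fx=2,fy=2))
E
```

```text
[ 486.2 -229.2   54.7] 0.5259552739748002 [[0.317, 0.014, -0.948], [0.948, 0.001, 0.317], [0.005, -1.0, -0.013]] yaw tongs -0.32295492465713993
top roll 1 [ 575.3 -246.9   44.6] [ 575.3 -246.9   44.6] [ 575.3 -246.9   44.6]
side green 75 [324. 264.] [ 597.2 -228.4   89. ] [ 582. -236.   75.] [ 610. -223.  104.]
side green 91 [328. 287.] [ 575.4 -295.7   88.7] [ 562. -302.   50.] [ 594. -266.  103.]
side roll 95 [ 581.9 -275.8   40.1] [ 566.7 -285.9   26.8] [ 599.3 -250.7   54.2]
```

View pics/v7.png

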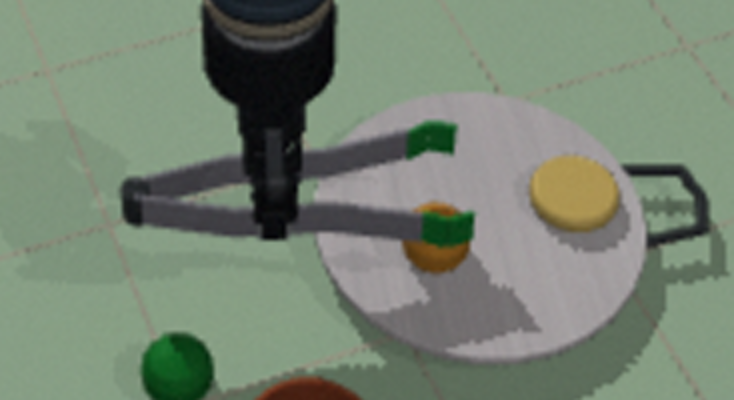

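Call:
send_rows(delta_pos=[[-1,-2,0],[0,-2,-8],[0,0,-15],[0,0,-12],[0,0,-5]], turn=[[0,0.014,0],[0,0,0],[0,0,0],[0,0,0],[0,0,0]], gripper=[0.52,0.52,0.52,0.52,0.52])

```text
clock: 14.55
ee_pos: [487.5, -234.9, 14.7]
ee_rot: [[0.317, 0.005, -0.948], [0.948, -0.002, 0.317], [-0.0, -1.0, -0.005]]
contact_force: [-0.1, 0.8, -0.9]
finger_gap: 0.519
```

Call:
send_rows(delta_pos=[[0,0,0],[0,0,0],[0,0,0],[0,0,0],[0,0,0]], turn=[[0,0,0],[0,0,0],[0,0,0],[0,0,0],[0,0,0]], gripper=[0.52,0.52,0.52,0.52,0.52])

```text
clock: 14.97
ee_pos: [486.9, -235.2, 13.6]
ee_rot: [[0.318, 0.002, -0.948], [0.948, -0.001, 0.318], [-0.001, -1.0, -0.003]]
contact_force: [-0.4, 0.2, -0.5]
finger_gap: 0.523
```

```bash
python3 look.py 2>/dev/null
```

```text
[ 486.9 -235.2   13.6] 0.5226912062976868 [[0.318, 0.002, -0.948], [0.948, -0.001, 0.318], [-0.001, -1.0, -0.003]] yaw tongs -0.3231119174515953
top roll 1 [ 590.2 -246.3   53.2] [ 590.2 -246.3   53.2] [ 590.2 -246.3   53.2]
side green 68 [324. 276.] [ 598.2 -234.3   46.7] [ 583. -239.   33.] [ 612. -229.   60.]
side green 85 [328. 299.] [ 576.5 -301.9   47.5] [ 564. -308.   32.] [ 592. -294.   60.]
side roll 198 [ 584.1 -269.7   46.7] [ 566.4 -284.    34.5] [ 602.9 -251.6   54.7]
```

Call:
send_rows(delta_pos=[[-2,1,-4],[0,0,-3],[0,0,-2],[0,0,0],[0,0,0]], turn=[[0,0,0],[0,0,0],[0,0,0],[0,0,0],[0,0,0]], gripper=[0.52,0.52,0.52,0.52,0.52])

```text
clock: 15.48
ee_pos: [485.0, -234.1, 4.4]
ee_rot: [[0.317, 0.004, -0.948], [0.948, -0.002, 0.317], [-0.0, -1.0, -0.004]]
contact_force: [0.7, 0.4, -1.2]
finger_gap: 0.523
```

```bash
python3 look.py 2>/dev/null;  python3 - <<'E'
import cv2
p=cv2.imread("pics/look.png");cv2.imwrite("pics/v8.png",cv2.resize(p[60:260,400:],None,fx=2,fy=2))
E
```

```text
[ 485.  -234.1    4.4] 0.5229059357520969 [[0.317, 0.004, -0.948], [0.948, -0.002, 0.317], [-0.0, -1.0, -0.004]] yaw tongs -0.3229232999569118
top roll 1 [ 587.7 -243.7   48.6] [ 587.7 -243.7   48.6] [ 587.7 -243.7   48.6]
side green 59 [323. 278.] [ 595.3 -232.7   38.9] [ 580. -239.   26.] [ 608. -228.   52.]
side green 83 [327. 301.] [ 574.1 -300.7   38.8] [ 561. -306.   22.] [ 590. -291.   53.]
side roll 223 [ 583.2 -270.4   45.3] [ 566.6 -285.3   29.1] [ 602.9 -249.6   53.9]
```

View pics/v8.png

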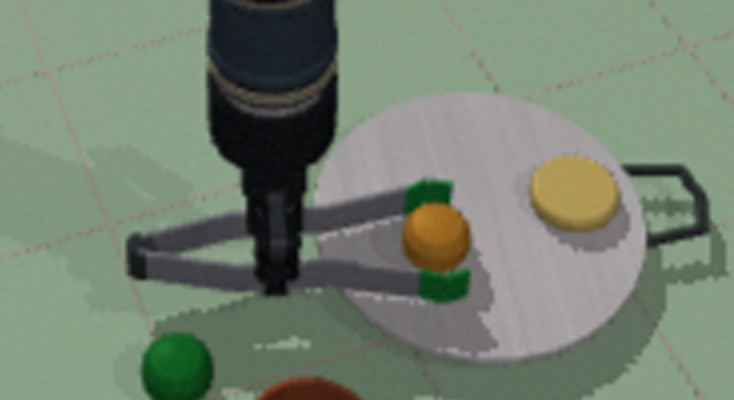

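Call:
send_rows(delta_pos=[[0,0,0],[0,0,0],[0,0,0],[0,0,0],[0,0,0]], turn=[[0,0,0],[0,0,0],[0,0,0],[0,0,0],[0,0,0]], gripper=[0.48,0.45,0.42,0.39,0.36], squeeze=32)

```text
clock: 16.0
ee_pos: [485.4, -234.2, 4.8]
ee_rot: [[0.317, 0.004, -0.948], [0.948, -0.002, 0.317], [-0.0, -1.0, -0.005]]
contact_force: [0.4, -0.4, -0.4]
finger_gap: 0.379
```

Call:
send_rows(delta_pos=[[0,0,0],[0,0,0],[0,0,0],[0,0,0],[0,0,0]], turn=[[0,0,0],[0,0,0],[0,0,0],[0,0,0],[0,0,0]], gripper=[0.34,0.32,0.3,0.28,0.28])

```text
clock: 16.42
ee_pos: [485.4, -234.2, 4.9]
ee_rot: [[0.317, 0.004, -0.948], [0.948, -0.002, 0.317], [-0.0, -1.0, -0.005]]
contact_force: [-0.5, 0.3, -1.3]
finger_gap: 0.371
```

```bash
python3 look.py 2>/dev/null
```

```text
[ 485.4 -234.2    4.9] 0.3706524744157593 [[0.317, 0.004, -0.948], [0.948, -0.002, 0.317], [-0.0, -1.0, -0.005]] yaw tongs -0.32288902237244943
top roll 2 [ 583.3 -253.6   55.3] [ 582.3 -257.3   49.4] [ 584.2 -250.    61.1]
side green 21 [324. 280.] [ 591.7 -244.8   45.7] [ 579. -251.   39.] [ 605. -242.   49.]
side green 80 [326. 296.] [ 579.9 -286.9   36.9] [ 567. -292.   20.] [ 596. -280.   51.]
side roll 156 [ 584.  -268.4   48.9] [ 565.9 -282.7   40.2] [ 603.1 -251.5   53.9]
```

Call:
send_rows(delta_pos=[[0,0,3],[0,0,6],[0,0,10],[0,0,10],[0,0,10]], turn=[[0,0,0],[0,0,0],[0,0,0],[0,0,0],[0,0,0]], gripper=[0.28,0.28,0.28,0.28,0.28])

```text
clock: 16.93
ee_pos: [483.5, -233.5, 45.2]
ee_rot: [[0.317, -0.0, -0.948], [0.948, -0.0, 0.317], [-0.0, -1.0, 0.0]]
contact_force: [-1.0, 0.2, -2.3]
finger_gap: 0.372
```

Call:
send_rows(delta_pos=[[0,0,12],[0,0,12],[0,0,12],[0,0,8],[0,0,3]], turn=[[0,0,0],[0,0,0],[0,0,0],[0,0,0],[0,0,0]], gripper=[0.28,0.28,0.28,0.28,0.28])

```text
clock: 17.35
ee_pos: [485.2, -234.5, 101.5]
ee_rot: [[0.318, 0.007, -0.948], [0.948, -0.003, 0.318], [-0.0, -1.0, -0.008]]
contact_force: [0.8, -1.0, -1.4]
finger_gap: 0.374
```

Call:
send_rows(delta_pos=[[0,0,2],[0,0,0],[0,0,0],[0,0,0],[0,0,0]], turn=[[0,0,0],[0,0,0],[0,0,0],[0,0,0],[0,0,0]], gripper=[0.28,0.28,0.28,0.28,0.28])

```text
clock: 17.77
ee_pos: [485.0, -234.3, 104.3]
ee_rot: [[0.318, 0.008, -0.948], [0.948, -0.003, 0.318], [-0.0, -1.0, -0.008]]
contact_force: [0.3, -0.0, -1.9]
finger_gap: 0.372
```

```bash
sed -i 's/abs(P\[...,1\]+264)<50)/abs(P[...,1]+264)<70)/' look.py; python3 look.py 2>/dev/null
python3 - <<'E'
from h import *
p,d=env.capture("side");P=cloud("side",d)
Q=box(P,(490,340,85),(595,440,112));print("lid",np.median(Q[:,2]))
E
```

```text
[ 485.  -234.3  104.3] 0.37223438219534655 [[0.318, 0.008, -0.948], [0.948, -0.003, 0.318], [-0.0, -1.0, -0.008]] yaw tongs -0.3232889353557089
top roll 1 [ 574.8 -251.7  153.2] [ 574.8 -251.7  153.2] [ 574.8 -251.7  153.2]
side green 26 [326. 254.] [ 591.2 -244.4  145.5] [ 578. -250.  141.] [ 605. -241.  148.]
side green 92 [329. 271.] [ 579.3 -287.   136.1] [ 566. -291.  121.] [ 597. -280.  150.]
side roll 162 [ 583.3 -268.7  148.7] [ 566.1 -282.4  140.4] [ 602.1 -252.7  153. ]
lid 90.24149854423882
```

View pics/look.png

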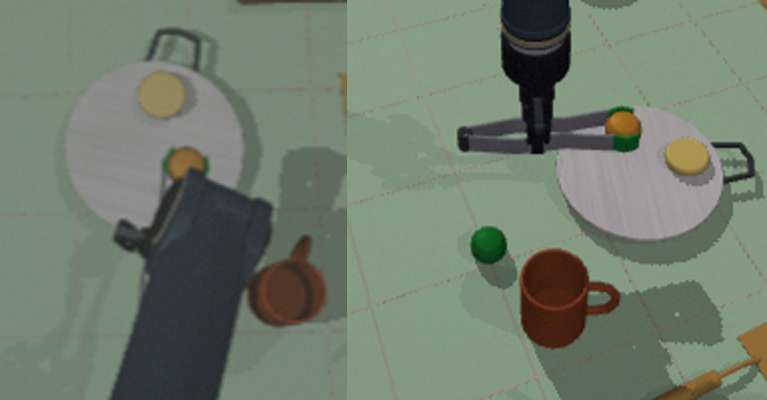

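The roll is up in the tongs: its top went from about 54 to 153 mm, over the budare, and nothing else has moved. I'm handing in.

Run:
```python
from h import *
env.job_done();s=env.read_state();print(s["clock"],s["ee_pos"],s["finger_gap"])
```

```text
the job is handed in; nothing more can be done
the job is handed in; nothing more can be done
```

I pressed the blue canister's lid fully home, then picked up the cheese roll with the tongs alone and held it about 10 cm above the budare. I handed the job in that way, at about 18 s of the 51 s allowed.

- **Lid:** it went down 5.3 mm to a hard stop at about 20 N. Its top measured 101 mm before and 95.5 mm after from both cameras, against a nominal 96 mm.
- **Roll:** the gripper stopped at 31.6 mm over the grip faces, which matches the tongs closed on the roll. With a 32 N squeeze, roughly 10 N reached the roll. Its top rose from about 54 mm to 153 mm.
- **Other things:** in the last picture the arepa and mug looked unmoved. The spatula was only partly in view and the bowl was outside it; the arm's path did not come near either.

Two checks disagreed with what I expected:

- **Fingertips:** they measured about 22 mm behind the reported tool point, not 11 mm ahead of it. I used the heights the cameras and contact gave instead.
- **Final lid reading:** the last side-camera reading of the lid gave 90 mm. I think the arm was hiding most of it, and I did not check it again.

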